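Gauge a dowel hole and fit the right dowel

TASK

Find out how deep the dowel hole in the clamped table leg is: with the depth gauge standing flat on the wood over the hole, gently slide its rod down the hole until it bottoms, and read from the rod still showing how deep that is. Put the gauge back in its stand, then fit into the hole, fully home, the one dowel that will stand 12 to 26 mm proud of the wood. Do not press hard, as only a thin skin of wood is left under the hole, and leave the other dowels and the other things on the bench where they are.

Things in the scene. Friction and masses are not known exactly. Their poses are not given: they have to be found in the camera images.
- leg: pale wooden table leg lying clamped (fixed) on the bench, own y along it. Square head 70 x 70 mm, own y from -100 to +80 mm, its flat top 70 mm above the bench; then a round turned shank tapering from 33 to 20 mm radius, up to y = +280 mm, in a low V rest. Origin on the bench under the dowel hole, z up.
- holdfast (a point): dark steel holdfast pressing on the leg's head: this point is the middle of its pad (36 x 26 mm), 82 mm from the dowel hole towards the leg's own -y; its post (16 mm thick) stands beside the leg at own x = +68 mm and arches over to 119 mm above the bench
- bore_mouth (a point): centre of the dowel hole's mouth, in the head's flat top face, 70 mm above the bench; axes as the leg's, z up. The hole is vertical, round, 13 mm in diameter and blind; its depth is unknown, anywhere from 20 to 54 mm, with a flat wooden bottom that yields a little, 0.1 to 0.2 mm per newton.
- gauge: depth gauge: a wooden stock bar with brass ends, 90 x 26 x 20 mm (own x, y, z), through whose middle a steel rod slides vertically. At the start it stands in the gauge stand, rod upright. The origin is the centre of the stock's flat underside, on the rod's axis; z up. Whole mass 0.15 to 0.22 kg.
- gauge_rod (a joint): how far the rod's tip stands out below the stock's underside, in m (0 flush, at most 0.062), growing as the rod is pushed down. The bare rod showing between stock and knob is 75 mm minus this. The rod (10 mm thick, bevelled tip) slides stiffly, about 3 N, and stays where left: lifted by the knob, the whole gauge comes along, rod unmoved. Starts 5 to 15 mm out.
- rod_tip (a point): the rod's lower tip, on its axis
- knob (a point): centre of the brass knob on top of the rod: upright cylinder 22 mm in diameter, 30 mm high, always 110 mm above the rod's tip
- gauge_stand: fixed hardwood block 60 x 110 x 75 mm (own x, y, z) in which the gauge is kept: the stock rests on its top with the rod hanging in its hole; origin under its middle
- stand_mouth (a point): centre of the mouth of the stand's vertical through hole, 17 mm in diameter, in the middle of the stand's top, 75 mm above the bench
- dowel_stand: fixed low hardwood block 55 x 150 x 25 mm (own x, y, z), holding three upright dowels loosely in a row along its own y, 50 mm apart, in holes 13 mm wide and 20 mm deep; which dowel is in which hole varies
- dowel_short: the short dowel: upright beech pin, 12 mm in diameter, 44 mm long, both ends bevelled; origin at the centre of its foot, z along it; at the start its foot is 5 mm above the bench
- dowel_medium: the medium dowel: upright beech pin, 12 mm in diameter, 56 mm long, both ends bevelled; origin at the centre of its foot, z along it; at the start its foot is 5 mm above the bench
- dowel_long: the long dowel: upright beech pin, 12 mm in diameter, 68 mm long, both ends bevelled; origin at the centre of its foot, z along it; at the start its foot is 5 mm above the bench
- dowel_short_top (a point): centre of the short dowel's upper end, 44 mm above its foot
- dowel_medium_top (a point): centre of the medium dowel's upper end, 56 mm above its foot
- dowel_long_top (a point): centre of the long dowel's upper end, 68 mm above its foot
- hammer: hammer lying at the back of the bench; leave alone
- screwdriver: red-handled screwdriver lying to the left; leave alone
- glue_bottle: yellow glue bottle, 60 mm wide, 170 mm tall, standing to the right; leave alone
- screw_jar: glass jar, 68 mm wide, 90 mm tall, at the right; leave alone
- offcut: wood offcut 55 x 45 x 20 mm lying between the stands; leave alone
- try_square: try square lying flat at the left, 130 mm stock and 160 mm blade; leave alone
- tape_measure: black tape measure 65 x 65 x 38 mm at the back; leave alone
There are look-alikes about, which are no part of the job. What is shaped like the gauge but blue or purple is not meant.

How it is judged:
On the way, in this order (a step that is already met when the one before it is completed fails the run):
1. the gauge's stock lies flat on the leg over the hole and its rod, slid down the hole, bears on the bottom with at least 1 N for 0.1 s (z of gauge in the frame of bore_mouth below 0.003 m and horizontal distance between gauge and bore_mouth below 0.006 m and z of rod_tip in the frame of bore_mouth below -0.018 m and angle between gauge's own z axis and vertical below 0.06 rad and contact force between gauge_rod and leg above 1 N), for 0.1 s.
2. the gauge is back in its stand and let go (horizontal distance between gauge and stand_mouth below 0.008 m and z of gauge in the frame of stand_mouth between -0.004 and 0.004 m and angle between gauge's own z axis and vertical below 0.1 rad and linear speed of gauge below 0.02 m/s and contact force between the fingers and gauge below 0.1 N), for 0.2 s.
At the end, for the whole second after the job is handed in: The dowel whose top stands 11 to 27 mm above the leg's face is upright in the hole (within 5 mm of its centre, leaning under 0.1 rad), at rest; the two others are within 15 mm of where they were; the gauge rests in its stand, stock within 4 mm of the stand's top and 8 mm of its hole, at rest (((horizontal distance between each of dowel_short_top, dowel_short and bore_mouth below 0.005 m and angle between dowel_short's own z axis and vertical below 0.1 rad and z of dowel_short_top in the frame of bore_mouth between 0.011 and 0.027 m and linear speed of dowel_short below 0.02 m/s and distance of each of dowel_medium, dowel_long from where it was at the start of the episode below 0.015 m) or (horizontal distance between each of dowel_medium_top, dowel_medium and bore_mouth below 0.005 m and angle between dowel_medium's own z axis and vertical below 0.1 rad and z of dowel_medium_top in the frame of bore_mouth between 0.011 and 0.027 m and linear speed of dowel_medium below 0.02 m/s and distance of each of dowel_short, dowel_long from where it was at the start of the episode below 0.015 m) or (horizontal distance between each of dowel_long_top, dowel_long and bore_mouth below 0.005 m and angle between dowel_long's own z axis and vertical below 0.1 rad and z of dowel_long_top in the frame of bore_mouth between 0.011 and 0.027 m and linear speed of dowel_long below 0.02 m/s and distance of each of dowel_short, dowel_medium from where it was at the start of the episode below 0.015 m)) and horizontal distance between gauge and stand_mouth below 0.008 m and z of gauge in the frame of stand_mouth between -0.004 and 0.004 m and angle between gauge's own z axis and vertical below 0.1 rad and linear speed of gauge below 0.02 m/s); the robot touches nothing.
It fails at once if the gauge presses on the leg with more than 30 N (contact force between gauge and leg above 30 N).
It fails at once if a dowel presses on the leg with more than 30 N (contact force between any of dowel_short, dowel_medium, dowel_long and leg above 30 N).
It fails at once if another thing on the bench is moved by more than 30 mm (distance of any of hammer, screwdriver, glue_bottle, screw_jar, offcut, try_square, tape_measure from where it was at the start of the episode above 0.03 m).
It also fails if it takes over 67 s, if anything falls off the work surface, if the arm or the gripper's body presses on something with over 40 N, if the wrist force passes 120 N, or if a joint passes its speed limit or range.

ROBOT

A 6-joint arm with a two-finger parallel gripper is mounted at the origin on the work surface. World frame = base frame: x ahead of the robot, y to its left, z up, the work surface at z = 0. Lengths are in m, angles in rad, forces in N, time in s.
With the tool pointing down it reaches from about 0.325 to 0.85 m from the base axis. Payload 15.5 kg.
Tool frame: the origin (TCP) lies on the front face of the gripper's body, between the roots of the fingers; the fingertips stand 78 mm ahead of it and the grasp point (between the pads) lies 60 mm ahead of it; z points along the fingers, y is the direction in which the jaws open and shut (so a half turn about z gives the same grasp; the last joint's range is limited). The gripper opens to 91 mm and grips with 3 to 60 N. Pads are 32 mm wide; open, the fingers measure 118 mm over their backs; the gripper's body (76 mm by 178 mm) begins 60 mm behind the grasp point.
Start: joints at [-1.353, 0.494, 1.345, -0, 1.302, -0.096], TCP at [0.193, -0.594, 0.292] pointing down, gripper open.
Joint ranges: [-2.91, 2.91], [-0.82, 2.16], [0.22, 2.67], [-1.22, 4.37], [0.12, 2.79], [-3.08, 3.08]. Speed limits (rad/s): [1.89, 1.89, 2.57, 3.01, 3.01, 3.01].

INTERFACE

Orientations are given as a unit quaternion [w, x, y, z].
In Python, from workcell import reach, line_to, set_joints, set_gripper, sleep, solve_ik, observe, snapshot, camera_info, MotionError, finish_job gives the robot as it stands. Calls block until the motion is done:
- reach(position, orientation): joint-space move of the TCP to a pose.
- line_to(position, ori=None, v=0.15, until_force=None): straight line of the TCP; ori=None keeps the orientation; v is the mean speed in m/s. With until_force (N) it stops when the force on the tool has changed by that much, and returns True; else False.
- set_joints(angles): joint-space move.
- set_gripper(opening, grip_force=None): opening from 0.0 (shut) to 1.0 (fully open); grip_force is the grip in N (None keeps the last); returns when the fingers have stopped.
- sleep(seconds).
- solve_ik(position, orientation): joint angles nearest the present ones, or None.
- observe(): the state.
- snapshot(name): name is "side" or "top" or "wrist"; returns the picture (400x640x3 uint8, blue, green, red); there is no depth.
- camera_info(name): a dict with "vertical_fov" (degrees; the focal length in pixels is half the picture's height over the tangent of half this angle, whatever the lens; pixels are square), "cx", "cy" (the principal point, pixels), "rvec" (rotation vector, rad) and "tvec" (3), from world to camera coordinates, as OpenCV has them. Camera axes: x right, y down, z forward; pixel columns grow to the right and rows downward; lengths in m; the calibration is good to about 2 mm. The wrist camera is an equidistant fisheye: a pixel r from the principal point sees the ray r / f radians off the axis. A picture is of the moment at which its call begins: read the wrist's pose just before it. camera_info takes no time and is no camera call; for the wrist camera it gives the pose at the moment of the call.
A pose or a line that the arm cannot do raises MotionError and nothing moves.
- finish_job(): hands the job in, once; it reports no verdict.
The state is a dict: "time": time; "q": joint angles; "dq": joint speeds; "joint_torque": joint torques, N m; "ee_pos": TCP position; "ee_rot": TCP orientation; "force": force on the tool from outside, world axes, zero at the start; "torque": the same for the moment, N m; "width": opening from 0.0 (shut) to 1.0 (fully open).
Only numpy, scipy, OpenCV 4.12 (cv2) and the standard library are available. Lean on these libraries where they do the work, as an engineer would, in place of code of your own. Each camera call takes 0.05 s, during which the arm holds its last target. There are 200 camera calls.

## Working session

There is one attempt and no reset: what is moved stays moved. The work goes in short steps, each a Python script; the robot and the scene stay as the last script left them, time stands still between calls to the robot, and variables do not carry over. Pictures are saved under pics/ and viewed, about 8 in all and at most 12, crops included, and the job is handed in when it is done.

```bash
mkdir -p pics; ls; python3 - <<'E'
from workcell import *
import cv2,numpy as np
a=snapshot("top");b=snapshot("side");c=snapshot("wrist")
for n,i in zip(("top","side","wrist"),(a,b,c)): cv2.imwrite(f"pics/{n}0.png",i); print(n,camera_info(n))
cv2.imwrite("pics/a.png",cv2.resize(a,(800,500),interpolation=cv2.INTER_CUBIC))
cv2.imwrite("pics/b.png",cv2.resize(b,(800,500),interpolation=cv2.INTER_CUBIC))
print(observe())
E
```

```text
pics
top {'vertical_fov': 48.9097286398766, 'cx': 317.8611758298307, 'cy': 198.04356072886935, 'rvec': array([ 2.17436899, -2.14889536,  0.09779601]), 'tvec': array([0.0161704 , 0.53482599, 1.43318859])}
side {'vertical_fov': 42.13289021296147, 'cx': 317.0703546913304, 'cy': 201.74796490601102, 'rvec': array([ 0.69098322, -2.71993951,  0.97582107]), 'tvec': array([0.49918903, 0.28525417, 1.56878436])}
wrist {'vertical_fov': 65.70646984690485, 'cx': 319.7185768714587, 'cy': 198.38369521399318, 'rvec': array([-2.33651803,  1.69781644,  0.25838225]), 'tvec': array([-0.62397441, -0.03290484,  0.39265067])}
{'time': 0.15, 'q': array([-1.35251262e+00,  4.94084169e-01,  1.34599667e+00,  5.11023254e-06,
        1.30246678e+00, -9.54558035e-02]), 'dq': array([ 0.00077183, -0.00107814, -0.0023985 ,  0.00172937, -0.00018668,
        0.00120979]), 'joint_torque': array([ 2.02167073e-03, -8.79206371e+01, -3.82048523e+01,  7.11876992e-02,
        5.02376212e-02, -6.93589868e-05]), 'ee_pos': array([ 0.19287007, -0.59427114,  0.29174534]), 'ee_rot': array([-4.76733063e-04,  9.87721144e-01,  1.56226481e-01, -2.68469158e-05]), 'force': array([-0.55697187,  0.59359429, -0.51966894]), 'torque': array([ 0.0170453 ,  0.02311231, -0.03035018]), 'width': 0.9968515860415246}
```

View pics/a.png

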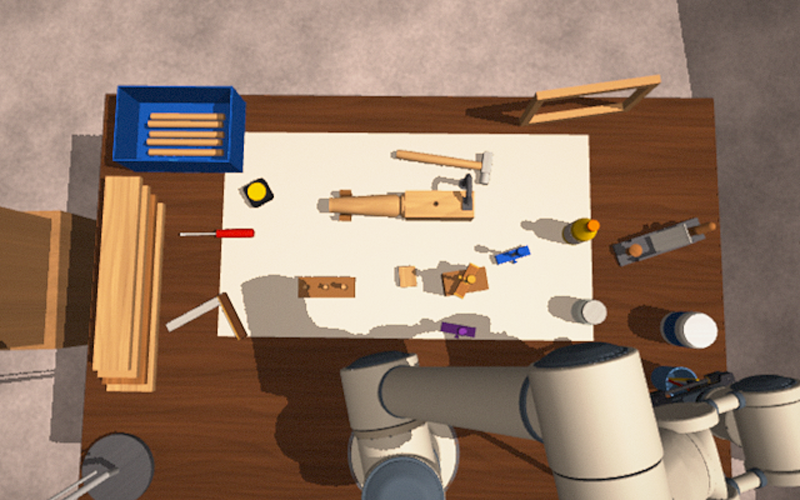

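View pics/b.png

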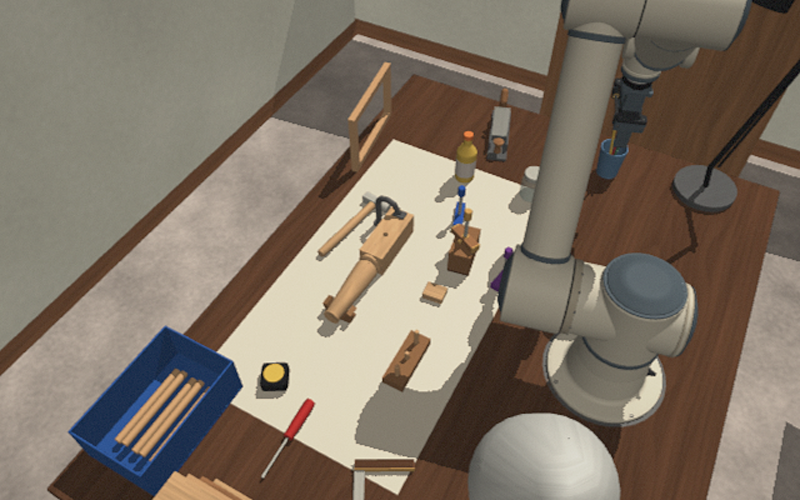

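Top view (800×500): leg hole near (436,203), gauge in its wooden stand near (465,280), dowel stand near (327,287). There are three gauge-shaped things: the wood/brass one at (465,280), a blue one at (512,255) and a purple one at (458,329). The wood one fits, since it stands upright in the hardwood stand. I'll confirm with an enlarged crop.

```bash
cat > h.py <<'E'
from workcell import *
import cv2,numpy as np
from scipy.spatial.transform import Rotation as R
def cam(n):
    i=camera_info(n); M=cv2.Rodrigues(i["rvec"])[0]; return dict(M=M,t=i["tvec"],f=200/np.tan(np.radians(i["vertical_fov"]/2)),c=np.array([i["cx"],i["cy"]]),fish=n=="wrist")
def ray(k,px):
    d=(np.array(px,float)-k["c"])
    if k["fish"]:
        r=np.hypot(*d)+1e-9; th=r/k["f"]; v=np.r_[d/r*np.sin(th),np.cos(th)]
    else: v=np.r_[d/k["f"],1]
    return -k["M"].T@k["t"], k["M"].T@v
def onz(k,px,z):
    o,v=ray(k,px); return o+v*(z-o[2])/v[2]
def proj(k,P):
    p=k["M"]@np.array(P,float)+k["t"]
    if k["fish"]:
        r=np.hypot(p[0],p[1])+1e-9; return k["c"]+k["f"]*np.arctan2(r,p[2])*p[:2]/r
    return k["c"]+k["f"]*p[:2]/p[2]
def down(yaw):  # tool down, jaw axis (tool y) direction at world angle yaw (mod pi)
    y=np.array([np.cos(yaw),np.sin(yaw),0]); z=np.array([0,0,-1.]); x=np.cross(y,z)
    q=R.from_matrix(np.c_[x,y,z]).as_quat(); return q[[3,0,1,2]]
E
python3 - <<'E'
from h import *
a=cv2.imread("pics/top0.png")
cv2.imwrite("pics/c.png",cv2.resize(a[140:275,230:408],None,fx=4.4,fy=4.4,interpolation=cv2.INTER_CUBIC))
k=cam("top"); s=1.25
print("campos",ray(k,(0,0))[0])
for n,p,z in [("hole",(436,203),.07),("knob",(470,278),.17),("leg end",(325,205),.03),("stand",(465,280),.075),("dst",(327,287),.025),("pad",(470,205),.08)]: print(n,onz(k,np.array(p)/s,z))
E
```

```text
campos [0.38321987 0.00192484 1.48103635]
hole [ 0.64782103 -0.07724884  0.07      ]
knob [ 0.44886501 -0.15342821  0.17      ]
leg end [0.64689823 0.21773335 0.03      ]
stand [ 0.44836835 -0.15194024  0.075     ]
dst [0.4278302  0.20742164 0.025     ]
pad [ 0.64159607 -0.16432693  0.08      ]
```

View pics/c.png

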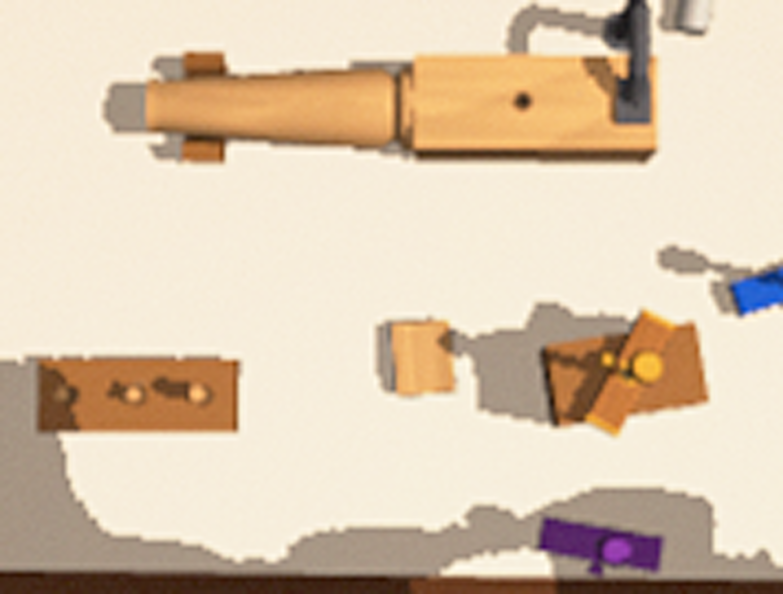

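The crop confirms it: wood/brass gauge with knob at crop (648,366), standing in its block; the blue and purple ones are decoys. Hole is at crop (522,101), dowels at (64,394), (133,394) and (200,392). Next I move and look from the wrist.

```bash
cat >> h.py <<'E'
def camoff():  # camera position & axis in tool frame
    o=observe(); q=o["ee_rot"]; T=R.from_quat([q[1],q[2],q[3],q[0]]).as_matrix(); k=cam("wrist")
    return T.T@(-k["M"].T@k["t"]-o["ee_pos"]), T.T@k["M"].T[:,2]
E
python3 - <<'E'
from h import *
k=cam("top"); 
g=lambda p,z: onz(k,np.array(p)/4.4+[230,140],z)
P=dict(hole=g((522,101),.07),knob=g((648,366),.19),dL=g((64,394),.055),dM=g((133,394),.055),dR=g((200,392),.065))
for n in P: print(n,P[n].round(4))
print(camoff())
Tm=R.from_quat(np.roll(down(0),-1)).as_matrix(); off=Tm@camoff()[0]; print(off)
ims=[]
import json
meta={}
for n,t in [("hole",P["hole"]),("knob",P["knob"]),("dow",P["dM"])]:
    tgt=t-off; tgt[2]=t[2]+.16
    reach(tgt,down(0)); sleep(.2)
    kk=cam("wrist"); im=snapshot("wrist"); cv2.imwrite(f"pics/w_{n}.png",im)
    np.savez(f"w_{n}.npz",**kk); p=proj(kk,t); print(n,p.round(1),observe()["ee_pos"],observe()["time"])
    u,v=[int(round(x)) for x in p]; u=min(max(u,110),530); v=min(max(v,90),310); print((u,v))
    ims.append(cv2.resize(im[v-90:v+90,u-110:u+110],None,fx=1.8,fy=1.8,interpolation=cv2.INTER_CUBIC))
ims.append(cv2.resize(ims[0]*0+cv2.resize(im,(396,324)),(396,324)))
cv2.imwrite("pics/d.png",np.vstack([np.hstack(ims[:2]),np.hstack(ims[2:])])[:600])
E
```

```text
hole [ 0.646  -0.0767  0.07  ]
knob [ 0.4456 -0.1548  0.19  ]
dL [0.4264 0.2586 0.055 ]
dM [0.427  0.2076 0.055 ]
dR [0.4288 0.1572 0.065 ]
(array([ 0.08471989, -0.00040991, -0.09225379]), array([-2.95873895e-01, -2.99444510e-04,  9.55226962e-01]))
[-0.00040991  0.08471989  0.09225379]
hole [318.9 104.8] [ 0.64628811 -0.16190847  0.23005938] 2.65
(319, 105)
knob [318.2 106.1] [ 0.44663387 -0.23922942  0.34932755] 3.875
(318, 106)
dow [318.  104.8] [0.42779518 0.12243941 0.21515706] 5.5667
(318, 105)
```

View pics/d.png

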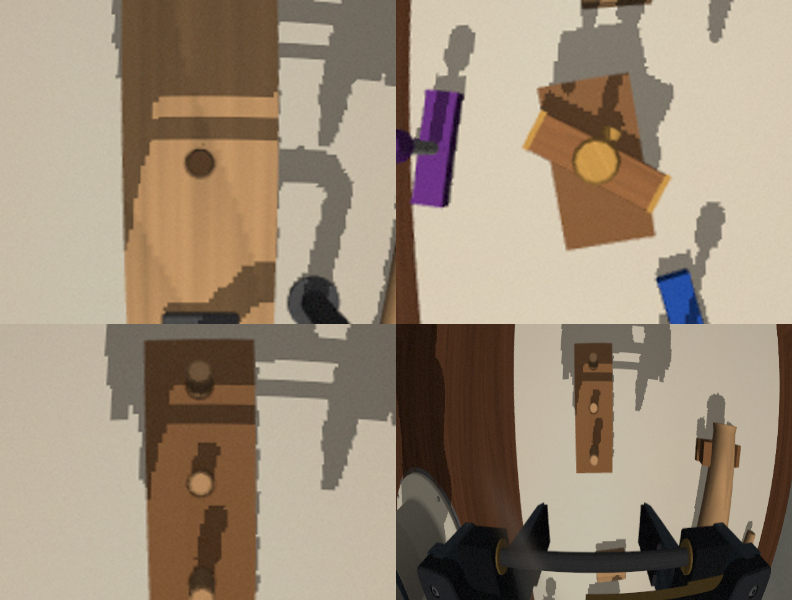

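The hole, knob and middle dowel tops all sit within about 1 px of their predicted pixels (319,105), (318,106) and (318,105). Shadow lengths suggest the long dowel is at y≈0.157, the short in the middle and the medium at y≈0.259. Next: sub-pixel centres and a check of the order by spacing.

```bash
cat >> h.py <<'E'
def circ(im,px,dia,half=None,p2=12):
    half=half or int(dia*1.2); s=6; u,v=[int(round(x)) for x in px]
    c=cv2.resize(cv2.cvtColor(im,cv2.COLOR_BGR2GRAY)[v-half:v+half,u-half:u+half],None,fx=s,fy=s,interpolation=cv2.INTER_CUBIC)
    c=cv2.GaussianBlur(c,(9,9),3)
    h=cv2.HoughCircles(c,cv2.HOUGH_GRADIENT,1,10,param1=60,param2=p2,minRadius=int(dia*s*.42),maxRadius=int(dia*s*.58))
    return [] if h is None else [((x+.5)/s-.5+u-half,(y+.5)/s-.5+v-half,2*r/s) for x,y,r in h[0][:3]]
E
python3 - <<'E'
from h import *
L=lambda n:(cv2.imread(f"pics/w_{n}.png"),{k:(v if v.ndim else v[()]) for k,v in np.load(f"w_{n}.npz").items()})
im,k=L("hole")
for c in circ(im,(320,105.5),16): print("hole",np.round(c,1),onz(k,c[:2],.07).round(4))
u,v=320,105; g=cv2.cvtColor(im,cv2.COLOR_BGR2GRAY)[v-13:v+14,u-13:u+14]; _,m=cv2.threshold(g,0,255,cv2.THRESH_BINARY_INV|cv2.THRESH_OTSU)
for s in cv2.connectedComponentsWithStats(m)[2:]: print(np.round(s,1).tolist())
im,k=L("knob")
for c in circ(im,(319,105.5),26): print("knob",np.round(c,1),onz(k,c[:2],.19).round(4))
im,k=L("dow")
for n,p in [("L",(319,48)),("M",(319.5,104)),("R",(320,163))]:
    for c in circ(im,p,16,p2=9): print(n,np.round(c,1),*[onz(k,c[:2],z)[:2].round(4) for z in (.049,.061,.073)])
cv2.imwrite("pics/e.png",cv2.resize(im[20:190,270:370],None,fx=3.5,fy=3.5,interpolation=cv2.INTER_CUBIC))
E
```

```text
hole [319.5 105.5  16.7] [ 0.6464 -0.0773  0.07  ]
[[0, 0, 27, 27, 510], [5, 5, 17, 17, 219]]
[[13.1, 12.9], [12.8, 13.3]]
knob [318.8 105.8  23.3] [ 0.4461 -0.1546  0.19  ]
knob [318.3 107.7  26.7] [ 0.4457 -0.1561  0.19  ]
knob [316.5 107.5  28.6] [ 0.4442 -0.1559  0.19  ]
M [319.  102.2  14.3] [0.4278 0.2099] [0.4278 0.2098] [0.4278 0.2096]
M [317.  103.5  15.3] [0.4262 0.2088] [0.4262 0.2087] [0.4263 0.2086]
M [319.2 104.8  13.9] [0.4279 0.2077] [0.4279 0.2076] [0.428  0.2076]
R [319.  170.5  16.7] [0.4277 0.152 ] [0.4277 0.1546] [0.4277 0.1572]
```

View pics/e.png

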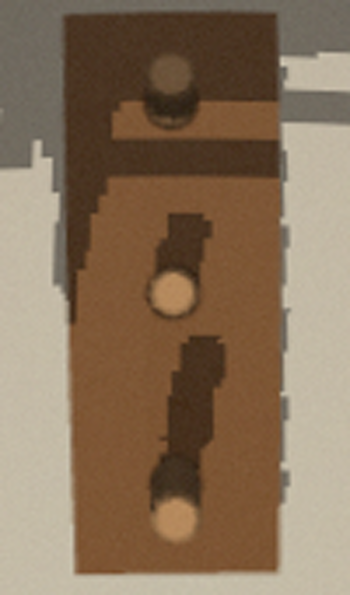

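Tops are at about crop (172,77), (173,294) and (176,521). The order is medium, short, long; the R–M spacing works out at 49.7 mm only if R is 68 mm. Next I probe the knob top by touch and grasp it.

```bash
python3 - <<'E'
from h import *
import json
k={a:(v if v.ndim else v[()]) for a,v in np.load("w_dow.npz").items()}
print([onz(k,(319.1,41.9),z)[1].round(4) for z in (.049,.061,.073)], onz(k,(320.3,168.9),.073).round(4), onz(k,(319.4,104),.049).round(4))
x,y=.4460,-.1548
set_gripper(0.0)
reach([x,y,.078+.215],down(0))
hit=line_to([x,y,.078+.165],v=.015,until_force=2.0); sleep(.1)
zt=observe()["ee_pos"][2]-.078; print("hit",hit,"knobtop",zt,"f",observe()["force"])
line_to([x,y,.078+.215],v=.1); set_gripper(.5)
zk=zt-.015; e=.185-zk; print("knob centre",zk,"rod out",e)
line_to([x,y,zk+.062],v=.08)
set_gripper(0,grip_force=20); o=observe(); print("w",o["width"]*91,o["force"],o["ee_pos"])
line_to([x,y,zk+.062+.06],v=.08); sleep(.2)
o=observe(); print(o["width"]*91,o["force"],o["ee_pos"],o["time"])
json.dump(dict(zk=zk,e=e),open("g.json","w"))
cv2.imwrite("pics/f.png",snapshot("side")[100:300,250:500].repeat(3,0).repeat(3,1))
E
```

```text
[np.float64(0.2609), np.float64(0.2584), np.float64(0.2559)] [0.4288 0.1584 0.073 ] [0.4281 0.2083 0.049 ]
hit True knobtop 0.19135590721184098 f [ 0.3749734  -0.73408704  0.47388428]
knob centre 0.17635590721184097 rod out 0.00864409278815903
w 21.646836572365796 [-0.64473259  0.30379897  2.92262143] [ 0.44598674 -0.15480017  0.2384897 ]
20.976943829193505 [ 0.65043649 -0.49897008 -1.63718747] [ 0.44587107 -0.15474317  0.29793263] 13.4917
```

View pics/f.png

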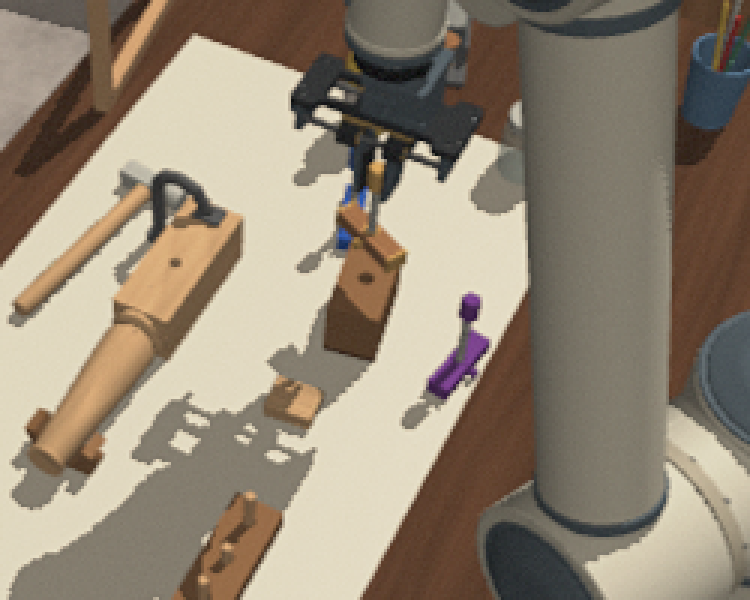

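```bash
python3 - <<'E'
from h import *
x,y=.6465,-.0772
line_to([x,y,.298],v=.12); line_to([x,y,.250],v=.08); sleep(.2)
o=observe(); print(o["ee_pos"],o["force"])
h=line_to([x,y,.2365],v=.02,until_force=3); sleep(.1); o=observe(); print("enter hit",h,o["ee_pos"],o["force"])
if not h:
    h=line_to([x,y,.180],v=.012,until_force=11)
    sleep(.15); fs=[]
    for _ in range(5): sleep(.05); o=observe(); fs.append(o["force"])
    z=o["ee_pos"][2]; print("bottom",h,z,np.mean(fs,0),"depth",.07-(z-.172),o["time"])
    for dz in (.0006,.0012):
        pass
cv2.imwrite("pics/g.png",snapshot("side")[100:240,270:430].repeat(4,0).repeat(4,1))
E
```

```text
[ 0.64671962 -0.077243    0.25054966] [ 0.05799013  0.26031064 -0.71682184]
enter hit False [ 0.64656291 -0.07719216  0.23663068] [ 0.02710663  1.13915189 -2.01663855]
bottom True 0.1914714581957753 [-0.40267964  0.32195143  7.09336025] depth 0.0505285418042247 21.025
```

View pics/g.png

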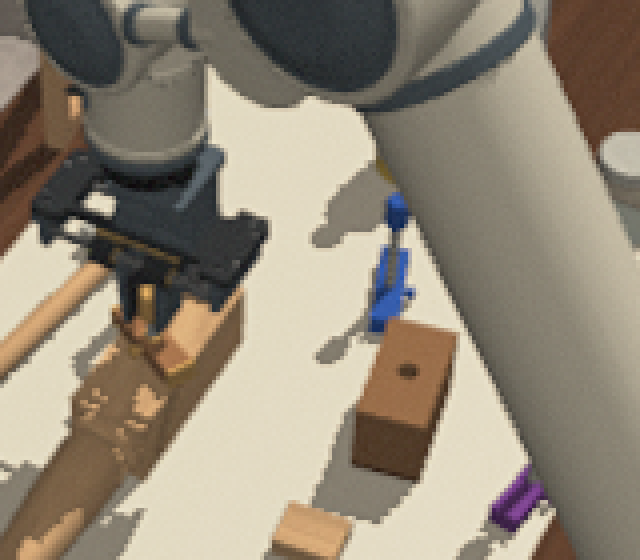

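The rod bottomed with about 4 N on the bottom beyond its friction, at a depth of about 50 mm, so the long dowel fits (about 18 mm proud). In the picture the stock sits flat and a short length of rod shows under the knob. Now I withdraw and look at the stand's hole.

```bash
python3 - <<'E'
from h import *
x,y=.6465,-.0772
line_to([x,y,.28],v=.08); line_to([x,y-.02,.34],v=.15)
reach([.446,-.240,.35],down(0)); sleep(.2)
k=cam("wrist"); im=snapshot("wrist"); cv2.imwrite("pics/w_sm.png",im); np.savez("w_sm.npz",**k)
p=proj(k,[.446,-.1548,.075]); print(p,observe()["force"],observe()["time"])
for c in circ(im,p,16,half=16,p2=8): print(np.round(c,1),onz(k,c[:2],.075).round(4))
u,v=[int(round(a)) for a in p]
cv2.imwrite("pics/i.png",cv2.resize(im[v-60:v+60,u-80:u+80],None,fx=4,fy=4,interpolation=cv2.INTER_CUBIC)); print(u,v)
E
```

```text
[318.79032041 105.55152312] [-0.41360879 -0.81161639 -1.25612875] 24.1417
[318.8 105.3  15. ] [ 0.446  -0.1545  0.075 ]
[318.5 107.   17.8] [ 0.4457 -0.1565  0.075 ]
[318.8 103.7  16.5] [ 0.446  -0.1526  0.075 ]
319 106
```

View pics/i.png

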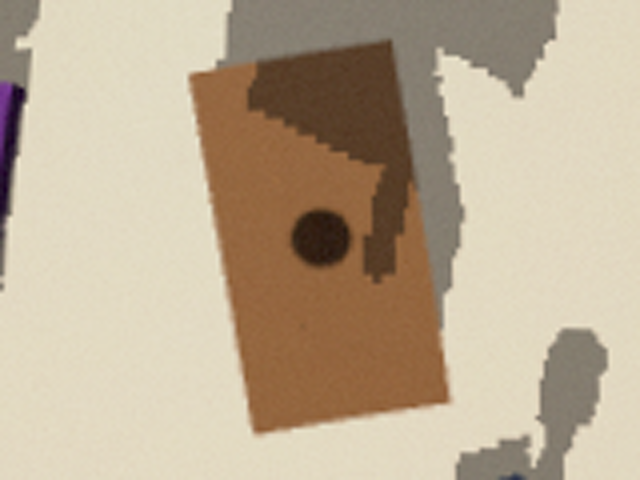

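The stand hole is centred at crop (321,238), which is (0.446,-0.1545) in the world, right where the gauge was. Lowering it back.

```bash
python3 - <<'E'
from h import *
x,y=.446,-.1545
line_to([x,y,.35],v=.15); line_to([x,y,.262],v=.12); sleep(.1)
h=line_to([x,y,.204],v=.05,until_force=4); print("enter",h,observe()["ee_pos"])
if not h:
    h=line_to([x,y,.190],v=.012,until_force=3); sleep(.1); o=observe(); print("land",h,o["ee_pos"],o["force"],"-> depth",.247-o["ee_pos"][2])
    set_gripper(.5); sleep(.1); line_to([x,y,.30],v=.12); sleep(.1)
    xx,yy=.446,-.240
    cv2.imwrite("pics/w_after.png",im:=snapshot("side"))
    reach([.446,-.24,.30],down(0)); k=cam("wrist"); im2=snapshot("wrist"); p=proj(k,[.446,-.1545,.15]); u,v=[int(round(a)) for a in p]
    for c in circ(im2,p,26): print(np.round(c,1),onz(k,c[:2],.15).round(4))
    cv2.imwrite("pics/j.png",np.hstack([cv2.resize(im2[v-60:v+60,u-60:u+60],(400,400)),cv2.resize(im[150:250,310:410],(400,400))]))
print(observe()["time"])
E
```

```text
enter False [ 0.44615829 -0.15457889  0.2042596 ]
land True [ 0.44568804 -0.15435899  0.19519162] [ 0.29307625 -0.12068936 -1.66863018] -> depth 0.05180837773321481
30.3167
```

View pics/j.png

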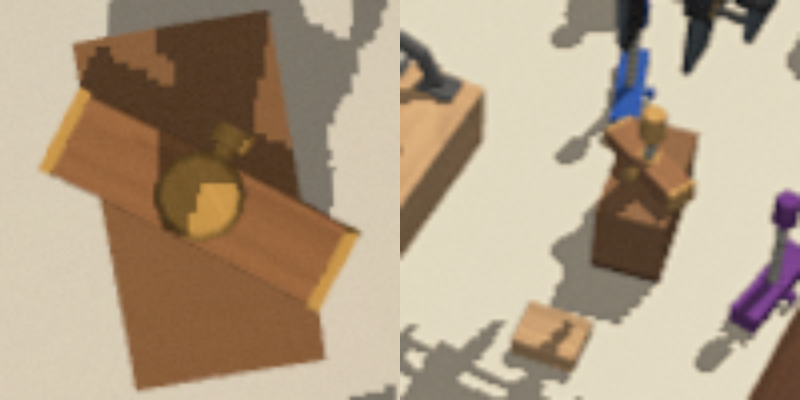

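Gauge is back in its stand, stock flat, released; the landing height gives a depth of about 51 mm, agreeing with the probe. Next, the long dowel at (0.4288, 0.1584): refine its position and grasp.

```bash
python3 - <<'E'
from h import *
reach([.4288,.0737,.233],down(0)); sleep(.2)
k=cam("wrist"); im=snapshot("wrist"); p=proj(k,[.4288,.1584,.073]); u,v=[int(round(a)) for a in p]; print(p)
hsv=cv2.cvtColor(im,cv2.COLOR_BGR2HSV); g=im[v-14:v+15,u-14:u+15,1]
_,m=cv2.threshold(cv2.GaussianBlur(g,(3,3),0),0,255,cv2.THRESH_BINARY|cv2.THRESH_OTSU)
n,_,st,ce=cv2.connectedComponentsWithStats(m)
b=min(range(1,n),key=lambda i:np.hypot(*(ce[i]-14))); c=ce[b]+[u-14,v-14]; print("blob",st[b],c)
P=onz(k,c,.073); print(P)
for cc in circ(im,p,15,p2=9): print(np.round(cc,1),onz(k,cc[:2],.073).round(4))
cv2.imwrite("pics/k.png",cv2.resize(im[v-25:v+25,u-30:u+30],None,fx=8,fy=8,interpolation=cv2.INTER_CUBIC)); print(u,v,observe()["time"])
E
```

```text
[318.61757156 104.67377993]
blob [  0   0  29  29 602] [320.6627907  107.94518272]
[0.43043858 0.15573214 0.073     ]
319 105 31.7833
```

View pics/k.png

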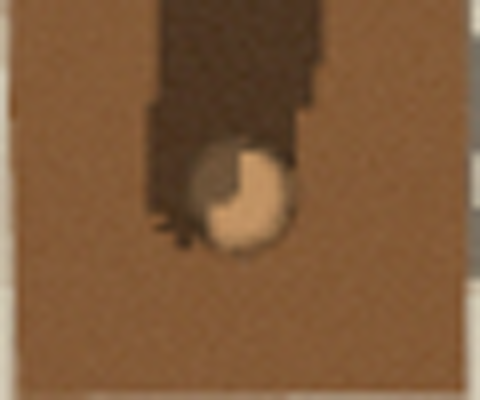

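The dowel's top circle is centred at about crop (241,196), within 0.7 px of prediction, so I grasp at (0.4288, 0.1587) and insert.

```bash
python3 - <<'E'
from h import *
x,y=.4288,.1587
reach([x,y,.20],down(0)); line_to([x,y,.139],v=.1)
set_gripper(0,grip_force=25); o=observe(); print("w",o["width"]*91,o["force"],o["ee_pos"])
line_to([x,y,.24],v=.1)
x,y=.6465,-.0772
reach([x,y,.24],down(0)); line_to([x,y,.209],v=.08); sleep(.2)
o=observe(); print(o["width"]*91,o["ee_pos"],o["force"],o["time"])
h=line_to([x,y,.195],v=.015,until_force=5); sleep(.1); o=observe(); print("enter hit",h,o["ee_pos"],o["force"],o["time"])
E
```

```text
w 10.664022099660949 [-0.31068515  0.56212148  2.23027604] [0.42883919 0.15873382 0.13906042]
10.783023496470983 [ 0.64673654 -0.07724196  0.20948385] [ 0.24428723  0.33368762 -0.18707918] 36.7417
enter hit False [ 0.64655797 -0.07718237  0.19510193] [-0.80799142 -0.09658846 -0.23589722] 37.925
```

```bash
python3 - <<'E'
from h import *
x,y=.6465,-.0772
h=line_to([x,y,.150],v=.02,until_force=6); sleep(.1); o=observe(); print("bottom",h,o["ee_pos"],o["force"])
set_gripper(.4); line_to([x,y,.20],v=.1); set_gripper(0)
h=line_to([x,y,.160],v=.02,until_force=5); sleep(.1); o=observe(); print("top touch",h,o["ee_pos"][2]-.078-.07,o["force"])
line_to([x,y,.25],v=.12); reach([x-.02,y-.12,.26],down(0))
k=cam("wrist");im=snapshot("wrist");s=snapshot("side"); p=proj(k,[.6465,-.0772,.07]);u,v=[int(round(a)) for a in p]; q=cam("side"); p2=proj(q,[.6465,-.0772,.08]); a,b=[int(round(c)) for c in p2]
cv2.imwrite("pics/l.png",np.hstack([cv2.resize(im[max(v-50,0):max(v-50,0)+100,u-50:u+50],(400,400)),cv2.resize(s[b-40:b+40,a-40:a+40],(400,400))])); print(o["time"])
E
```

```text
bottom True [ 0.64668191 -0.07725292  0.15270481] [-0.06438555  1.05707852  7.42902355]
top touch True 0.017130783520973678 [0.23197066 0.56697344 6.85904037]
43.4667
```

View pics/l.png

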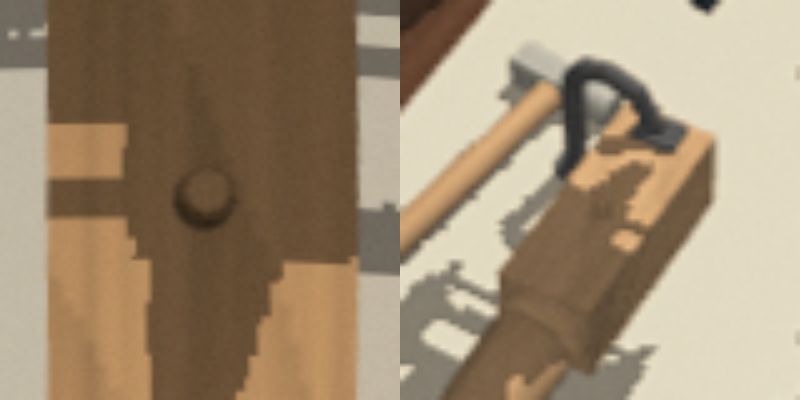

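The dowel is home and upright, 17.1 mm proud by touch, and the arm is clear. Handing in.

```bash
python3 -c "
from workcell import *
finish_job(); print(observe()['time'])"
```

```text
the job is handed in; nothing more can be done
the job is handed in; nothing more can be done
```

The job is handed in, at roughly 45 s of the 67 s allowed: I measured the hole with the gauge, put the gauge back in its stand and fitted the long dowel. No verdict was reported.

- **Depth:** The rod bottomed at about 50.5 mm, with roughly 4 N on the bottom beyond its sliding friction. I got this from a touch on the knob top plus the arm's height readings, and the picture showed a short length of rod left. The height at which the gauge landed back in its stand gave 51.8 mm. These disagree by about 1.3 mm, but either depth calls for the long dowel.
- **Gauge:** The pictures show it back in its stand with the stock flat and let go. My automatic circle check on the knob found nothing, so this rests on viewing the pictures.
- **Dowel:** It bottomed at 6 N. A second gentle touch on its top, stopped after a 5 N change, put it 17.1 mm proud, inside the 12 to 26 mm window. It looked upright from the wrist camera; the side view was too shaded to tell.
- **Other things:** I did not go near the other two dowels or the other things on the bench. I took no final picture to confirm that none of them had moved.

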